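# Face up the sauce jars on the fridge tray

### The arm

A 7-joint arm with a two-finger parallel gripper is mounted at the origin on the work surface. World frame = base frame: x ahead of the robot, y to its left, z up, the work surface at z = 0. Lengths are in m, angles in rad, forces in N, time in s.
With the tool pointing down it reaches from about 0.425 to 0.875 m from the base axis. Payload 8.4 kg.
Tool frame: the origin (TCP) lies midway between the tips of the shut fingers; the grasp point (between the pads) lies 19 mm behind it; z points along the fingers, y is the line along which they close (so a half turn about z gives the same grasp; the last joint's range is limited). The gripper opens to 85 mm and grips with 20 to 120 N. Pads are 22 mm wide; open, the fingers measure 114 mm over their backs; the gripper's body (76 mm by 85 mm) begins 54 mm behind the grasp point. The pads swing forward as they close: fully open they stand 13 mm farther back than shut.
Start: joints at [-1.276, 0.333, 0.04, 1.465, -0.013, 1.343, -0.059], TCP at [0.249, 0.6, 0.231] pointing down, gripper open.
Joint ranges: [-2.58, 2.58], [-0.38, 2.09], [-1.3, 1.39], [0.25, 2.4], [-1.5, 4.64], [0.08, 2.09], [-2.65, 2.65]. Speed limits (rad/s): [2.22, 2.22, 2.79, 2.79, 3.14, 3.14, 3.14].

### API

Orientations are given as a unit quaternion [w, x, y, z].
In Python, from cell import r gives the robot as it stands.
- The arm moves only by the tool move_arm, never from a script. Its argument "steps" is a list of rows, each a list of 2 entries, a list of its own where there are three numbers: the shift along the tool's x, y, z in m, then the turn about the tool's z in rad. A call has 1 to 10 rows; each row is the pose to reach, as a shift and turn from the pose commanded when the call began, along the tool's axes at that moment; what a row does not reach only later rows make up. A row lasts 1/8 s, in which the tool goes at most 62.5 mm and 10.7 degrees, less where a joint would pass 70% of its speed; a pose out of reach is approached as far as the arm can. A call with a gripper value outside its range is refused whole. "jaw" is the finger opening in m, from 0 to 0.0854, set as the call begins (left out, the last holds). The fingers move at their own pace and stop on an object; the grip force is fixed at half the most. Time passes only in rows, so rows that repeat a pose let the fingers close. It gives the time, the measured TCP pose, the force, the opening and the grip force at its end, in the units of the state.
- r.state(): the state, without advancing time (a new reading comes with each control period).
- r.get_image(name): name is "scene" or "side" or "wrist"; returns (picture, depth): 480x640x3 uint8, blue, green, red; 480x640 float32, m along the optical axis (not along the pixel's ray), 0 where there is no reading.
- r.camera_model(name): a dict with "mtx" (3x3 intrinsics, pixels), "k1" (the pictures are not rectified: a ray, as slopes to the right and down, at radius r is drawn at 1 + k1 r^2 times it, then the intrinsics apply), "extrinsics" (4x4, takes a point from camera to world coordinates). Camera axes: x right, y down, z forward; pixel columns grow to the right and rows downward; lengths in m; the calibration is good to about 2 mm. A picture is of the moment at which its call begins: read the wrist's pose just before it. camera_model takes no time and is no camera call; for the wrist camera it gives the pose at the moment of the call.
- r.sign_off(): hands the job in; it is judged then, once.
The state is a dict: "time": time; "q": joint angles; "qd": joint speeds; "joint_torque": joint torques, N m; "position": TCP position; "eef_rot": TCP orientation; "contact_force": force on the tool from outside, world axes, zero at the start; "torque": the same for the moment, N m; "opening": finger opening in m; "gripper_force": force on a finger pad.
Only numpy, scipy, OpenCV 4.12 (cv2) and the standard library are available. Lean on these libraries where they do the work, as an engineer would, in place of code of your own. Each camera call takes 0.05 s, during which the arm holds its last target. There are 200 camera calls.

### The job

On the fridge tray the row of orange-lidded jars and the row of green-lidded jars stand back from their front stops. With the fingertips behind the last jar, gently push each of the two rows along its lane as one train, the jars staying upright and touching, until the front jar rests against its stop; do not grip, lift or tip any jar. Leave the blue-lidded row, which is already at the front, and everything else on the counter where it is, and finish with the fingers clear.

Things in the scene. Friction and masses are not known exactly. Their poses are not given: they have to be found in the camera images.
- tray: shelf tray from a fridge, lying fixed on the counter, steel wire, 216 x 412 mm and 12 mm high; origin at the centre of its underside; its +y axis points along the lanes towards their front stops, z up. It carries three lanes side by side, 70 mm apart (axis to axis), parallel to its y axis; which lane has which place varies
- lane_orange: fixed jar lane of the orange jars: slippery black floor 62 x 400 mm between wire dividers (57 mm clear, tops 22 mm above the origin), open at the rear. Origin: centre of its underside, 12 mm above the counter; the jars stand 6 mm higher. +y runs to the front stop, a clear plate with inner face at y = +0.195 m, top 42 mm above the origin; a jar against it has its axis at y = +0.1685 m
- lane_green: fixed jar lane of the green jars: slippery black floor 62 x 400 mm between wire dividers (57 mm clear, tops 22 mm above the origin), open at the rear. Origin: centre of its underside, 12 mm above the counter; the jars stand 6 mm higher. +y runs to the front stop, a clear plate with inner face at y = +0.195 m, top 42 mm above the origin; a jar against it has its axis at y = +0.1685 m
- lane_blue: fixed jar lane of the blue jars: slippery black floor 62 x 400 mm between wire dividers (57 mm clear, tops 22 mm above the origin), open at the rear. Origin: centre of its underside, 12 mm above the counter; the jars stand 6 mm higher. +y runs to the front stop, a clear plate with inner face at y = +0.195 m, top 42 mm above the origin; a jar against it has its axis at y = +0.1685 m
- orange1: orange-lidded glass sauce jar, straight-sided, 53 mm diameter, 58 mm high, about 0.15 kg, standing upright; origin at the centre of its underside (it turns freely about its own axis). Front jar of the orange row of 4, 60 to 120 mm short of its stop at the start
- orange2: orange-lidded glass sauce jar, straight-sided, 53 mm diameter, 58 mm high, about 0.15 kg, standing upright; origin at the centre of its underside (it turns freely about its own axis). Stands behind orange1, touching it
- orange3: orange-lidded glass sauce jar, straight-sided, 53 mm diameter, 58 mm high, about 0.15 kg, standing upright; origin at the centre of its underside (it turns freely about its own axis). Stands behind orange2, touching it
- orange4: orange-lidded glass sauce jar, straight-sided, 53 mm diameter, 58 mm high, about 0.15 kg, standing upright; origin at the centre of its underside (it turns freely about its own axis). Stands behind orange3, touching it; the last (rear) jar of the row, free space behind it
- green1: green-lidded glass sauce jar, straight-sided, 53 mm diameter, 58 mm high, about 0.15 kg, standing upright; origin at the centre of its underside (it turns freely about its own axis). Front jar of the green row of 3, 60 to 150 mm short of its stop at the start
- green2: green-lidded glass sauce jar, straight-sided, 53 mm diameter, 58 mm high, about 0.15 kg, standing upright; origin at the centre of its underside (it turns freely about its own axis). Stands behind green1, touching it
- green3: green-lidded glass sauce jar, straight-sided, 53 mm diameter, 58 mm high, about 0.15 kg, standing upright; origin at the centre of its underside (it turns freely about its own axis). Stands behind green2, touching it; the last (rear) jar of the row, free space behind it
- blue1: blue-lidded glass sauce jar, straight-sided, 53 mm diameter, 58 mm high, about 0.15 kg, standing upright; origin at the centre of its underside (it turns freely about its own axis). The front one, already at its stop. To be left alone
- blue2: blue-lidded glass sauce jar, straight-sided, 53 mm diameter, 58 mm high, about 0.15 kg, standing upright; origin at the centre of its underside (it turns freely about its own axis). Stands behind blue1, touching it. To be left alone
- shaker: steel salt shaker, 46 mm diameter, 80 mm high, on the counter between the robot and the tray; origin under its centre; to be left alone
- sauce: yellow squeeze bottle, 58 mm diameter, 192 mm high, beyond the front-stop end of the tray; origin under its centre; to be left alone
- cup: open steel cup, 84 mm across the rim, 100 mm high, beyond the rear end of the tray; origin under its centre; to be left alone
- knife: kitchen slicing knife with yellow handle, about 310 mm long, lying flat on a green chopping board (14 mm thick) on the right of the robot; origin at the joint of handle and blade; to be left alone
Things that resemble listed ones, but are neither listed nor needed, are in the scene too. Leave any black or yellow look-alike of the orange4 alone.

How it is judged:
At the end, for the whole second after the job is handed in: In each of the three lanes the front jar stands against its front stop (within 4 mm) and the jars behind it follow with gaps under 4 mm, all upright (within 0.1 rad), on their own lane's floor and at rest (y of orange1 in the frame of lane_orange between 0.1645 and 0.1725 m and angle between each of orange1, orange2, orange3, orange4, green1, green2, green3, blue1, blue2's own z axis and vertical below 0.1 rad and linear speed of each of orange1, orange2, orange3, orange4, green1, green2, green3, blue1, blue2 below 0.01 m/s and z of orange1 in the frame of lane_orange between 0.002 and 0.01 m and x of orange1 in the frame of lane_orange between -0.006 and 0.006 m and z of orange2 in the frame of lane_orange between 0.002 and 0.01 m and x of orange2 in the frame of lane_orange between -0.006 and 0.006 m and horizontal distance between orange1 and orange2 below 0.057 m and z of orange3 in the frame of lane_orange between 0.002 and 0.01 m and x of orange3 in the frame of lane_orange between -0.006 and 0.006 m and horizontal distance between orange2 and orange3 below 0.057 m and z of orange4 in the frame of lane_orange between 0.002 and 0.01 m and x of orange4 in the frame of lane_orange between -0.006 and 0.006 m and horizontal distance between orange3 and orange4 below 0.057 m and y of green1 in the frame of lane_green between 0.1645 and 0.1725 m and z of green1 in the frame of lane_green between 0.002 and 0.01 m and x of green1 in the frame of lane_green between -0.006 and 0.006 m and z of green2 in the frame of lane_green between 0.002 and 0.01 m and x of green2 in the frame of lane_green between -0.006 and 0.006 m and horizontal distance between green1 and green2 below 0.057 m and z of green3 in the frame of lane_green between 0.002 and 0.01 m and x of green3 in the frame of lane_green between -0.006 and 0.006 m and horizontal distance between green2 and green3 below 0.057 m and y of blue1 in the frame of lane_blue between 0.1645 and 0.1725 m and z of blue1 in the frame of lane_blue between 0.002 and 0.01 m and x of blue1 in the frame of lane_blue between -0.006 and 0.006 m and z of blue2 in the frame of lane_blue between 0.002 and 0.01 m and x of blue2 in the frame of lane_blue between -0.006 and 0.006 m and horizontal distance between blue1 and blue2 below 0.057 m); the robot touches nothing.
It fails at once if a jar is lifted (underside more than 10 mm above the lane floor) or tipped by more than 0.3 rad (height (world z) of any of orange1, orange2, orange3, orange4, green1, green2, green3, blue1, blue2 above 0.028 m or angle between any of orange1, orange2, orange3, orange4, green1, green2, green3, blue1, blue2's own z axis and vertical above 0.3 rad).
It fails at once if a jar is taken between the fingers (grasp point within 18 mm of the jar's axis, below its top) ((horizontal distance between the grasp point and orange1 below 0.018 m and height (world z) of the grasp point below 0.08 m) or (horizontal distance between the grasp point and orange2 below 0.018 m and height (world z) of the grasp point below 0.08 m) or (horizontal distance between the grasp point and orange3 below 0.018 m and height (world z) of the grasp point below 0.08 m) or (horizontal distance between the grasp point and orange4 below 0.018 m and height (world z) of the grasp point below 0.08 m) or (horizontal distance between the grasp point and green1 below 0.018 m and height (world z) of the grasp point below 0.08 m) or (horizontal distance between the grasp point and green2 below 0.018 m and height (world z) of the grasp point below 0.08 m) or (horizontal distance between the grasp point and green3 below 0.018 m and height (world z) of the grasp point below 0.08 m) or (horizontal distance between the grasp point and blue1 below 0.018 m and height (world z) of the grasp point below 0.08 m) or (horizontal distance between the grasp point and blue2 below 0.018 m and height (world z) of the grasp point below 0.08 m)).
It fails at once if the orange or the green row comes apart: a gap of more than 10 mm between neighbouring jars (horizontal distance between orange1 and orange2 above 0.063 m or horizontal distance between orange2 and orange3 above 0.063 m or horizontal distance between orange3 and orange4 above 0.063 m or horizontal distance between green1 and green2 above 0.063 m or horizontal distance between green2 and green3 above 0.063 m).
It fails at once if a jar is rammed: the fingers press on it with more than 45 N (contact force between the fingers and orange1 above 45 N or contact force between the fingers and orange2 above 45 N or contact force between the fingers and orange3 above 45 N or contact force between the fingers and orange4 above 45 N or contact force between the fingers and green1 above 45 N or contact force between the fingers and green2 above 45 N or contact force between the fingers and green3 above 45 N or contact force between the fingers and blue1 above 45 N or contact force between the fingers and blue2 above 45 N).
It fails at once if a blue jar is moved by more than 8 mm, or the shaker, sauce bottle, cup or knife by more than 15 mm (distance of any of blue1, blue2 from where it was at the start of the episode above 0.008 m or distance of any of shaker, sauce, cup, knife from where it was at the start of the episode above 0.015 m).
It also fails if it takes over 48 s, if anything falls off the work surface, if the arm or the gripper's body presses on something with over 40 N, if the wrist force passes 120 N, or if a joint passes its speed limit or range.

## Working session

There is one attempt and no reset: what is moved stays moved. The work goes in short steps, Python scripts to look and compute and a tool call to move; the robot and the scene stay as the last step left them, time stands still between calls to the robot, and variables do not carry over. Pictures are saved under pics/ and viewed, at most 10 in all, crops included, and the job is handed in when it is done.

Besides the shell and the picture viewer there is one more tool, called after ">>>" as name([rows], argument=value, ...), one row to a line, values as JSON. move_arm: Moves the arm, as the interface text tells. Its arguments: {"type":"object","properties":{"steps":{"type":"array","items":{"type":"array"}},"jaw":{"type":"number"}},"required":["steps"]}

```bash
mkdir -p pics; ls; python3 - <<'E'
from cell import r
import cv2,numpy as np
s=r.state();print(s['time'],s['position'],s['eef_rot'],s['opening'])
for n in("scene","side"):
    im,d=r.get_image(n);cv2.imwrite(f'pics/{n}0.png',im);np.save(f'pics/{n}0.npy',d)
    m=r.camera_model(n);print(n,m)
E
```

```text
pics
0.0 [0.24928249 0.59980091 0.23044022] [-1.05510568e-04  1.95667686e-01  9.80669925e-01 -8.02160681e-04] 0.08512024928535705
scene {'mtx': array([[522.35637901,   0.        , 319.13583622],
       [  0.        , 522.35637901, 249.28179286],
       [  0.        ,   0.        ,   1.        ]]), 'k1': -0.1115609122094569, 'extrinsics': array([[-0.27970597,  0.68597952, -0.67171174,  1.32128513],
       [ 0.96008388,  0.20121437, -0.19429802,  0.13808925],
       [ 0.00187359, -0.69924593, -0.71487874,  0.89461664],
       [ 0.        ,  0.        ,  0.        ,  1.        ]])}
side {'mtx': array([[433.96268844,   0.        , 319.65117458],
       [  0.        , 433.96268844, 240.2582301 ],
       [  0.        ,   0.        ,   1.        ]]), 'k1': -0.05541244967743325, 'extrinsics': array([[ 0.90348079, -0.32702202,  0.27709034,  0.31311324],
       [-0.42858567, -0.68009482,  0.59479858, -0.64304519],
       [-0.00606453, -0.65614604, -0.75460956,  0.7573188 ],
       [ 0.        ,  0.        ,  0.        ,  1.        ]])}
```

View pics/scene0.png

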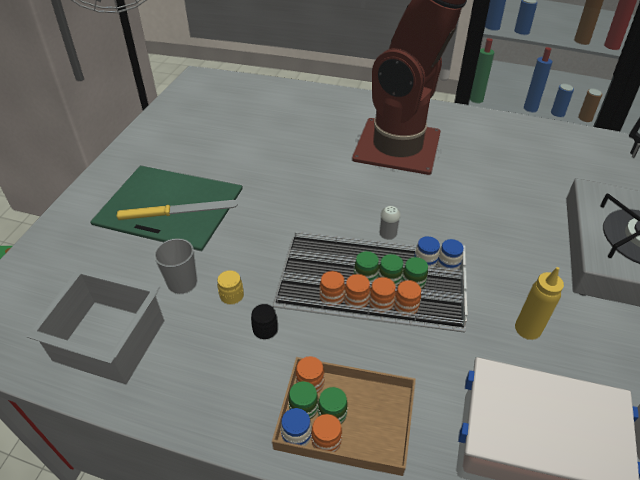

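View pics/side0.png

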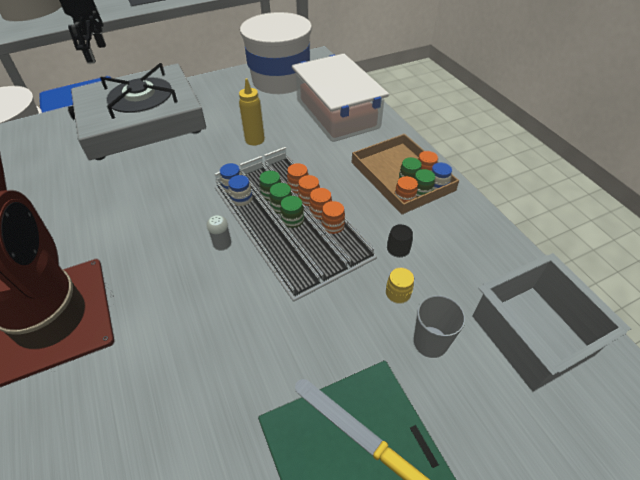

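The pictures show three tray lanes. In scene the orange row runs from the rear jar at (333,283) to (408,291), the green row from (367,260) to (416,267), and the blue jars are at (428,244) and (452,248). The stops are at the right, near column 465.

Possible mix-ups for orange4:
- Orange jars in the wooden box, at (310,368) and (327,428).
- The black jar at (264,321).
- The yellow jar at (230,287).

I choose the rear orange jar on the tray, (333,283), and check it in a crop.

```bash
cat > h.py <<'E'
import numpy as np,cv2
def ray(m,uv):
    K=m['mtx'];p=(np.array(uv,float)-K[:2,2])/K[0,0]
    q=p.copy()
    for _ in range(20):q=p/(1+m['k1']*(q@q))
    return np.array([q[0],q[1],1.])
def onz(m,uv,z):
    T=m['extrinsics'];d=T[:3,:3]@ray(m,uv);o=T[:3,3];return o+d*(z-o[2])/d[2]
def pix(m,P):
    T=m['extrinsics'];c=T[:3,:3].T@(np.array(P)-T[:3,3]);x=c[:2]/c[2];x=x*(1+m['k1']*(x@x));return m['mtx'][0,0]*x+m['mtx'][:2,2]
E
python3 - <<'E'
import cv2
im=cv2.imread('pics/scene0.png')[220:340,270:480];cv2.imwrite('pics/c1.png',cv2.resize(im,(798,456),interpolation=cv2.INTER_CUBIC))
im=cv2.imread('pics/side0.png')[140:300,205:385];cv2.imwrite('pics/c2.png',cv2.resize(im,(675,600),interpolation=cv2.INTER_CUBIC))
E
```

```text
(no output)
```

View pics/c1.png

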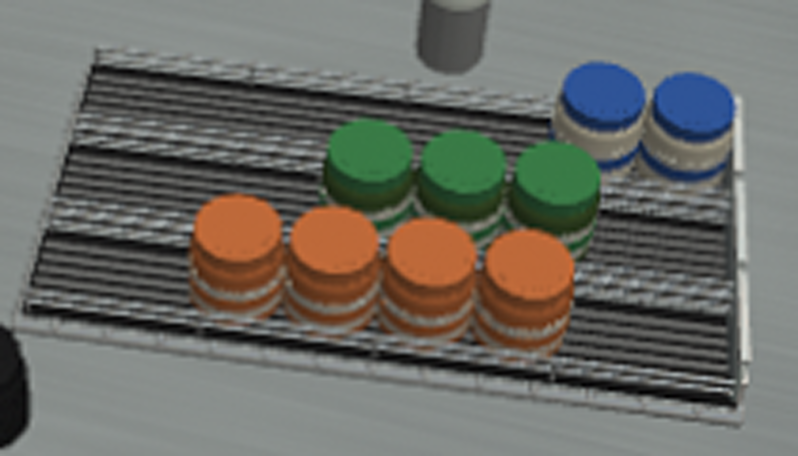

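View pics/c2.png

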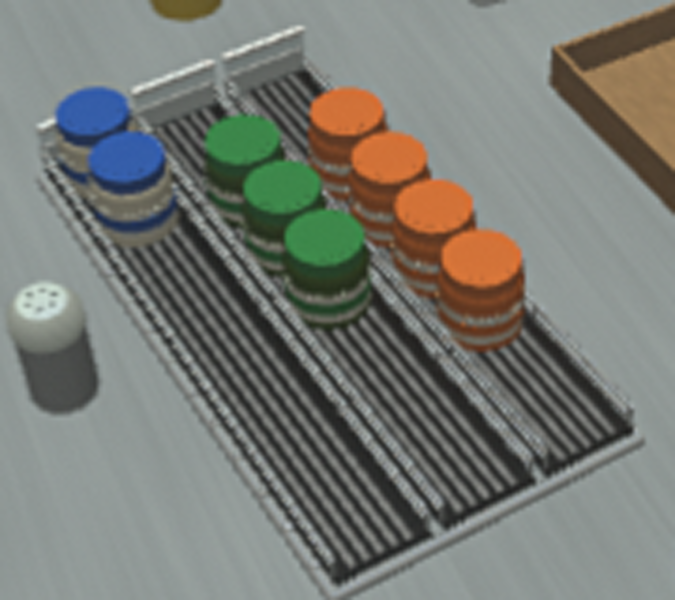

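The crop confirms the chosen row: orange4's lid is at crop 1 (238,228), ahead of it orange1 at (525,265). green3 is at (370,151), blue1 at (692,105), and the stops are at the right edge. Now the positions.

```bash
python3 - <<'E'
from h import *
from cell import r
A={'o1':(525,265),'o2':(432,253),'o3':(334,240),'o4':(238,228),'g1':(555,174),'g2':(462,162),'g3':(370,151),'b1':(692,105),'b2':(603,97)}
B={'o1':(346,115),'o2':(389,159),'o3':(433,207),'o4':(481,258),'g1':(243,142),'g2':(283,190),'g3':(325,239),'b1':(93,115),'b2':(127,160)}
ms,md=r.camera_model('scene'),r.camera_model('side');P={}
for k in A:
    a=onz(ms,np.array(A[k])/3.8+[270,220],.076);b=onz(md,np.array(B[k])/3.75+[205,140],.076)
    P[k]=(a+b)[:2]/2;print(k,a[:2].round(4),b[:2].round(4))
d=np.linalg.svd(np.concatenate([np.array([P[k] for k in P if k[0]==c])-np.mean([P[k] for k in P if k[0]==c],0) for c in 'ogb']))[2][0]
d*=np.sign(d[1]);n=np.array([d[1],-d[0]])
print('dir',d,'yaw',np.arctan2(d[1],d[0]))
for k in P:print(k,'along',(P[k]@d).round(4),'across',(P[k]@n).round(4))
for name,z in(('shaker',.08),):print(onz(ms,(390,212),.08))
s=r.state();from scipy.spatial.transform import Rotation as R
print(R.from_quat(np.roll(s['eef_rot'],-1)).as_matrix().round(3))
E
```

```text
o1 [0.612  0.1228] [0.6102 0.1194]
o2 [0.6177 0.0728] [0.6175 0.0684]
o3 [0.6235 0.0197] [0.6235 0.0166]
o4 [ 0.6298 -0.0326] [ 0.6302 -0.0355]
g1 [0.5412 0.128 ] [0.5406 0.1237]
g2 [0.5468 0.0758] [0.5467 0.0707]
g3 [0.5531 0.024 ] [0.5532 0.0195]
b1 [0.4642 0.197 ] [0.4624 0.1915]
b2 [0.4724 0.1457] [0.4685 0.1397]
dir [-0.1203597   0.99273035] yaw 1.6914485388999805
o1 along 0.0467 across 0.6212
o2 along -0.0043 across 0.6216
o3 along -0.057 across 0.6212
o4 along -0.1096 across 0.6213
g1 along 0.0598 across 0.5521
g2 along 0.007 across 0.5516
g3 along -0.045 across 0.5518
b1 along 0.1371 across 0.4833
b2 along 0.085 across 0.4842
[0.39112698 0.04235117 0.08      ]
[[-0.923  0.384 -0.   ]
 [ 0.384  0.923 -0.001]
 [-0.    -0.001 -1.   ]]
```

>>> move_arm([
  [[-0.05, -0.04, 0], 0.1],
  [[-0.1, -0.08, 0], 0.25],
  [[-0.15, -0.12, 0], 0.4],
  [[-0.2, -0.16, 0], 0.55],
  [[-0.245, -0.196, 0], 0.7],
  [[-0.29, -0.232, 0], 0.85],
  [[-0.335, -0.268, 0], 1.0],
  [[-0.38, -0.304, 0], 1.056],
  [[-0.425, -0.34, 0], 1.056],
  [[-0.47, -0.376, 0], 1.056],
], jaw=0)

```text
time: 1.35
position: [0.5396, 0.071, 0.2313]
eef_rot: [-0.0, 0.663, 0.749, 0.0]
contact_force: [0.9, 0.4, 0.1]
opening: -0.0001
gripper_force: 0.0
```

```bash
cat > st.py <<'E'
from cell import r
import numpy as np
from scipy.spatial.transform import Rotation as R
def st(a,c,z):
    s=r.state();M=R.from_quat(np.roll(s['eef_rot'],-1)).as_matrix()
    d=np.array([-.12036,.99273]);n=np.array([d[1],-d[0]])
    p=s['position'];print('t',round(s['time'],2),'p',p.round(4),'F',s['contact_force'].round(1),'open',round(s['opening'],4),'along',round(p[:2]@d,4),'across',round(p[:2]@n,4))
    T=np.r_[a*d+c*n,z]
    print('shift',(M.T@(T-p)).round(4),'turn',round(np.arctan2(*(M.T@np.r_[d,0])[[1,0]]),4),'tilt',np.degrees(np.arccos(-M[2,2])).round(2))
    print('q',np.round(s['q'],2))
E
python3 -c "
from st import *
st(-.185,.6213,.23)"
```

```text
t 1.35 p [0.5396 0.071  0.2313] F [0.9 0.4 0.1] open -0.0001 along 0.0055 across 0.5442
shift [-0.1906  0.077   0.0012] turn 0.0006 tilt 0.01
q [-0.72  0.12  0.55  1.75 -0.06  1.29 -0.03]
```

>>> move_arm([
  [[-0.045, 0.018, 0], 0],
  [[-0.09, 0.036, 0], 0],
  [[-0.135, 0.055, 0], 0],
  [[-0.17, 0.07, 0], 0],
  [[-0.19, 0.077, 0.02], 0],
  [[-0.19, 0.077, 0.06], 0],
  [[-0.19, 0.077, 0.1], 0],
  [[-0.19, 0.077, 0.12], 0],
  [[-0.19, 0.077, 0.12], 0],
  [[-0.19, 0.077, 0.12], 0],
])

```text
time: 2.6
position: [0.6394, -0.1069, 0.1129]
eef_rot: [0.001, 0.663, 0.749, 0.001]
contact_force: [0.3, -0.4, -0.7]
opening: 0.0001
gripper_force: 0.0
```

```bash
python3 -c "
from st import *
import cv2
st(-.185,.6213,.03)
a,_=r.get_image('side');b,_=r.get_image('wrist')
cv2.imwrite('pics/w1.png',cv2.hconcat([cv2.resize(a[120:300,190:400],(420,360)),cv2.resize(b,(380,360))]))"
```

```text
t 2.6 p [ 0.6394 -0.1069  0.1129] F [ 0.3 -0.4 -0.7] open 0.0001 along -0.1831 across 0.6219
shift [-0.0019 -0.0007  0.0829] turn 0.0003 tilt 0.11
q [-0.38  0.47  0.62  1.63 -0.29  1.13  0.44]
```

View pics/w1.png

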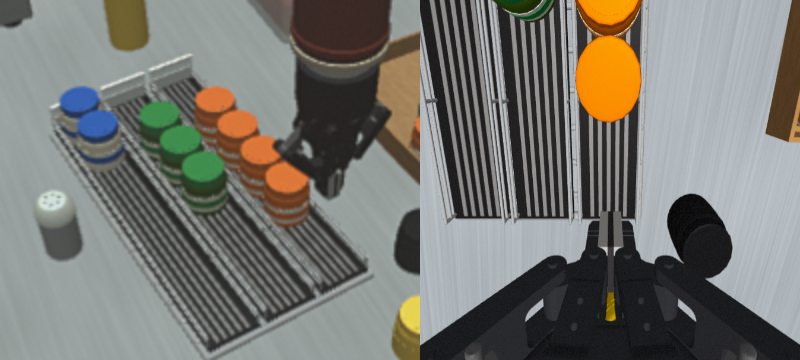

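Wrist (right half): the closed fingers at (610,230) line up with the orange lane centre, about column 608, and orange4 is ahead at (608,78). The side half shows nothing touched. I go down and push slowly.

>>> move_arm([
  [[-0.002, -0.001, 0.02], 0],
  [[-0.002, -0.001, 0.04], 0],
  [[-0.002, -0.001, 0.06], 0],
  [[-0.002, -0.001, 0.075], 0],
  [[-0.002, -0.001, 0.08], 0],
  [[0.004, -0.001, 0.08], 0],
  [[0.01, -0.001, 0.08], 0],
  [[0.016, -0.001, 0.08], 0],
  [[0.02, -0.001, 0.08], 0],
  [[0.023, -0.001, 0.08], 0],
])

```text
time: 3.95
position: [0.6348, -0.0835, 0.0315]
eef_rot: [0.0, 0.663, 0.749, 0.0]
contact_force: [-0.4, 0.5, 0.3]
opening: 0.0001
gripper_force: 0.0
```

>>> move_arm([
  [[0.002, 0, 0], 0],
  [[0.004, 0, 0], 0],
  [[0.006, 0, 0], 0],
  [[0.008, 0, 0], 0],
  [[0.01, 0, 0], 0],
  [[0.012, 0, 0], 0],
  [[0.015, 0, 0], 0],
  [[0.018, 0, 0], 0],
  [[0.021, 0, 0], 0],
  [[0.024, 0, 0], 0],
])

```text
time: 5.2
position: [0.6318, -0.0601, 0.0313]
eef_rot: [0.0, 0.663, 0.749, -0.0]
contact_force: [-0.7, -1.2, -0.3]
opening: 0.0001
gripper_force: 0.9
```

```bash
python3 -c "
from st import *
st(-.0595,.6213,.033)"
```

```text
t 5.2 p [ 0.6318 -0.0601  0.0313] F [-0.7 -1.2 -0.3] open 0.0001 along -0.1357 across 0.62
shift [ 0.0762  0.0013 -0.0017] turn 0.0002 tilt 0.01
q [-0.42  0.53  0.58  1.73 -0.34  0.98  0.41]
```

>>> move_arm([
  [[0.003, 0, 0], 0],
  [[0.006, 0.001, 0], 0],
  [[0.009, 0.001, 0], 0],
  [[0.012, 0.001, 0], 0],
  [[0.015, 0.001, 0], 0],
  [[0.018, 0.001, 0], 0],
  [[0.021, 0.001, 0], 0],
  [[0.024, 0.001, 0], 0],
  [[0.027, 0.001, 0], 0],
  [[0.03, 0.001, 0], 0],
])

```text
time: 6.45
position: [0.6292, -0.0301, 0.0313]
eef_rot: [0.0, 0.663, 0.749, -0.0]
contact_force: [-0.6, -1.6, 0.3]
opening: -0.0001
gripper_force: 0.9
```

>>> move_arm([
  [[0.003, 0, 0], 0],
  [[0.006, 0, 0], 0],
  [[0.009, 0, 0], 0],
  [[0.012, 0, 0], 0],
  [[0.015, 0, 0], 0],
  [[0.018, 0, 0], 0],
  [[0.021, 0, 0], 0],
  [[0.024, 0, 0], 0],
  [[0.027, 0, 0], 0],
  [[0.029, 0, 0], 0],
])

```text
time: 7.7
position: [0.6257, -0.0012, 0.0313]
eef_rot: [-0.0, 0.663, 0.749, 0.0]
contact_force: [0.0, -2.9, 1.4]
opening: 0.0002
gripper_force: 0.9
```

```bash
python3 -c "
from st import *
import cv2
st(-.0595,.6213,.033)
a,_=r.get_image('side');b,_=r.get_image('scene')
cv2.imwrite('pics/w2.png',cv2.hconcat([cv2.resize(a[130:270,200:355],(398,360)),cv2.resize(b[220:345,340:480],(400,360))]))"
```

```text
t 7.7 p [ 0.6257 -0.0012  0.0313] F [ 0.  -2.9  1.4] open 0.0002 along -0.0765 across 0.621
shift [ 0.017   0.0003 -0.0017] turn 0.0005 tilt 0.0
q [-0.52  0.51  0.57  1.75 -0.33  0.97  0.31]
```

View pics/w2.png

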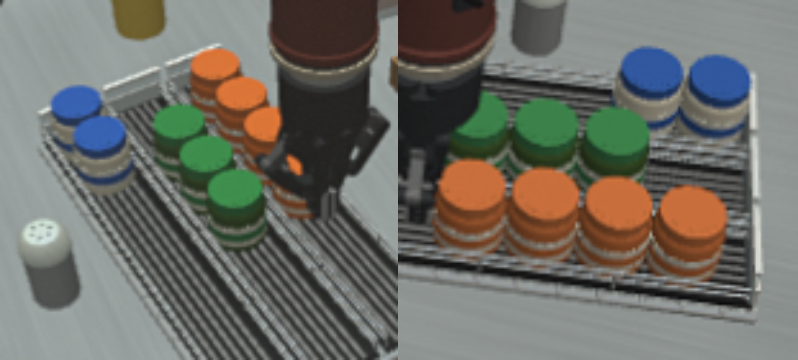

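The row stays together and upright: orange lids in the right half run from (472,187) to (692,212), and orange1 stands about 17 mm short of the stop. I continue more slowly.

>>> move_arm([
  [[0.002, 0, 0], 0],
  [[0.004, 0, 0], 0],
  [[0.006, 0, 0], 0],
  [[0.008, 0, 0], 0],
  [[0.01, 0, 0], 0],
  [[0.011, 0, 0], 0],
  [[0.012, 0, 0], 0],
  [[0.013, 0, 0], 0],
])

```text
time: 8.8
position: [0.6241, 0.0115, 0.0313]
eef_rot: [0.0, 0.663, 0.749, -0.0]
contact_force: [0.2, -1.3, 0.8]
opening: 0.0002
gripper_force: 0.9
```

>>> move_arm([
  [[0.001, 0, 0], 0],
  [[0.002, 0, 0], 0],
])

```text
time: 9.05
position: [0.6239, 0.0135, 0.0313]
eef_rot: [0.0, 0.663, 0.749, -0.0]
contact_force: [0.1, -2.0, -0.0]
opening: 0.0
gripper_force: 0.9
```

>>> move_arm([
  [[0.001, 0, 0], 0],
  [[0.0015, 0, 0], 0],
])

```text
time: 9.3
position: [0.6237, 0.015, 0.0313]
eef_rot: [0.0, 0.663, 0.749, -0.0]
contact_force: [0.1, -1.8, 0.2]
opening: -0.0003
gripper_force: 0.9
```

>>> move_arm([
  [[0.001, 0, 0], 0],
  [[0.0015, 0, 0], 0],
])

```text
time: 9.55
position: [0.6235, 0.0165, 0.0313]
eef_rot: [0.0, 0.663, 0.749, -0.0]
contact_force: [-0.1, -1.6, 0.6]
opening: 0.0003
gripper_force: 0.9
```

>>> move_arm([
  [[0.001, 0, 0], 0],
])

```text
time: 9.68
position: [0.6234, 0.0174, 0.0313]
eef_rot: [0.0, 0.663, 0.749, -0.0]
contact_force: [0.3, -1.3, 0.2]
opening: -0.0002
gripper_force: 0.9
```

>>> move_arm([
  [[0.001, 0, 0], 0],
])

```text
time: 9.8
position: [0.6233, 0.0185, 0.0313]
eef_rot: [-0.0, 0.663, 0.749, -0.0]
contact_force: [0.5, -2.5, 0.2]
opening: 0.0
gripper_force: 0.9
```

>>> move_arm([
  [[0.001, 0, 0], 0],
])

```text
time: 9.93
position: [0.6232, 0.0195, 0.0313]
eef_rot: [0.0, 0.663, 0.749, -0.0]
contact_force: [0.1, -2.3, 0.6]
opening: 0.0001
gripper_force: 0.9
```

>>> move_arm([
  [[0.001, 0, 0], 0],
])

```text
time: 10.05
position: [0.623, 0.0204, 0.0313]
eef_rot: [0.0, 0.663, 0.749, -0.0]
contact_force: [0.8, -1.5, -0.5]
opening: -0.0003
gripper_force: 0.9
```

>>> move_arm([
  [[0.001, 0, 0], 0],
])

```text
time: 10.18
position: [0.623, 0.0209, 0.0313]
eef_rot: [0.0, 0.663, 0.748, -0.0]
contact_force: [0.7, -5.7, 0.3]
opening: 0.0002
gripper_force: 2.5
```

>>> move_arm([
  [[0.0005, 0, 0], 0],
  [[0.0005, 0, 0], 0],
])

```text
time: 10.42
position: [0.6229, 0.0209, 0.0314]
eef_rot: [0.0, 0.663, 0.748, -0.0]
contact_force: [1.0, -5.5, 0.1]
opening: -0.0002
gripper_force: 2.5
```

The position has stalled and the force is up, so orange is at its stop. I back off, lift and shift to the green lane.

>>> move_arm([
  [[-0.003, 0, 0], 0],
  [[-0.012, 0, 0], 0],
  [[-0.03, 0, 0], 0],
  [[-0.035, 0, -0.03], 0],
  [[-0.04, 0, -0.06], 0],
  [[-0.045, 0, -0.09], 0],
  [[-0.05, -0.02, -0.09], 0],
  [[-0.051, -0.05, -0.09], 0],
  [[-0.051, -0.0695, -0.09], 0],
  [[-0.051, -0.0695, -0.09], 0],
])

```text
time: 11.68
position: [0.5592, -0.0384, 0.1216]
eef_rot: [-0.0, 0.664, 0.748, 0.0]
contact_force: [0.4, 1.0, 0.2]
opening: -0.0002
gripper_force: 0.0
```

```bash
python3 -c "
from st import *
st(-.105,.5517,.033)"
```

```text
t 11.68 p [ 0.5592 -0.0384  0.1216] F [0.4 1.  0.2] open -0.0002 along -0.1054 across 0.5506
shift [0.0004 0.0011 0.0886] turn -0.0013 tilt 0.05
q [-0.57  0.27  0.65  1.85 -0.19  1.08  0.27]
```

>>> move_arm([
  [[0, 0.001, 0.02], 0],
  [[0, 0.001, 0.04], 0],
  [[0, 0.001, 0.06], 0],
  [[0, 0.001, 0.08], 0],
  [[0, 0.001, 0.0895], 0],
  [[0.004, 0.001, 0.0895], 0],
  [[0.008, 0.001, 0.0895], 0],
  [[0.012, 0.001, 0.0895], 0],
  [[0.015, 0.001, 0.0895], 0],
  [[0.018, 0.001, 0.0895], 0],
])

```text
time: 12.92
position: [0.559, -0.0188, 0.0321]
eef_rot: [0.0, 0.663, 0.749, 0.0]
contact_force: [0.3, -0.4, 0.0]
opening: 0.0001
gripper_force: 0.0
```

>>> move_arm([
  [[0.002, 0, 0], 0],
  [[0.004, 0, 0], 0],
  [[0.006, 0, 0], 0],
  [[0.008, 0, 0], 0],
  [[0.01, 0, 0], 0],
  [[0.012, 0, 0], 0],
  [[0.015, 0, 0], 0],
  [[0.018, 0, 0], 0],
  [[0.021, 0, 0], 0],
  [[0.024, 0, 0], 0],
])

```text
time: 14.18
position: [0.5559, 0.0049, 0.0318]
eef_rot: [-0.0, 0.663, 0.749, -0.0]
contact_force: [1.0, -1.0, 0.1]
opening: 0.0001
gripper_force: 0.6
```

>>> move_arm([
  [[0.003, 0, 0], 0],
  [[0.006, 0, 0], 0],
  [[0.009, 0, 0], 0],
  [[0.012, 0, 0], 0],
  [[0.015, 0, 0], 0],
  [[0.018, 0, 0], 0],
  [[0.021, 0, 0], 0],
  [[0.024, 0, 0], 0],
  [[0.027, 0, 0], 0],
  [[0.03, 0, 0], 0],
])

```text
time: 15.42
position: [0.5523, 0.0347, 0.0318]
eef_rot: [0.0, 0.663, 0.749, -0.0]
contact_force: [-0.5, -1.3, -0.2]
opening: -0.0004
gripper_force: 0.6
```

```bash
python3 -c "
from st import *
st(-.0015,.5517,.033)
import cv2
a,_=r.get_image('side');b,_=r.get_image('scene')
cv2.imwrite('pics/w3.png',cv2.hconcat([cv2.resize(a[130:270,200:355],(398,360)),cv2.resize(b[220:345,340:480],(400,360))]))"
```

```text
t 15.43 p [0.5523 0.0347 0.0318] F [-0.5 -1.3 -0.2] open -0.0004 along -0.0321 across 0.5525
shift [ 0.0306 -0.0008 -0.0012] turn 0.0003 tilt 0.0
q [-0.64  0.38  0.59  1.93 -0.26  0.91  0.2 ]
```

View pics/w3.png

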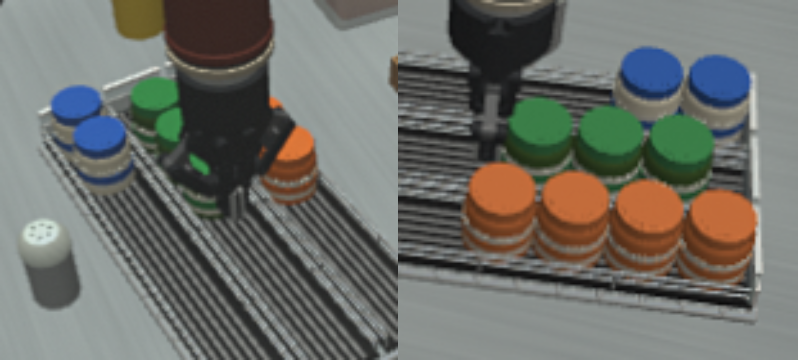

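Orange is closed up against its stop (front lid at (722,215)), and the green row (538,120)–(682,142) is moving as a train. About 30 mm remain.

>>> move_arm([
  [[0.003, 0, 0], 0],
  [[0.006, 0, 0], 0],
  [[0.009, 0, 0], 0],
  [[0.012, 0, 0], 0],
  [[0.015, 0, 0], 0],
  [[0.018, 0, 0], 0],
  [[0.021, 0, 0], 0],
  [[0.023, 0, 0], 0],
  [[0.025, 0, 0], 0],
  [[0.026, 0, 0], 0],
])

```text
time: 16.77
position: [0.5492, 0.0604, 0.0318]
eef_rot: [0.0, 0.663, 0.749, 0.0]
contact_force: [-0.1, -1.8, 0.5]
opening: 0.0003
gripper_force: 0.7
```

>>> move_arm([
  [[0.001, 0, 0], 0],
  [[0.002, 0, 0], 0],
])

```text
time: 17.02
position: [0.549, 0.0622, 0.0318]
eef_rot: [0.0, 0.663, 0.749, -0.0]
contact_force: [0.3, -1.7, -0.6]
opening: 0.0001
gripper_force: 0.7
```

>>> move_arm([
  [[0.001, 0, 0], 0],
])

```text
time: 17.15
position: [0.5488, 0.0632, 0.0318]
eef_rot: [0.0, 0.663, 0.749, -0.0]
contact_force: [-0.3, -1.5, 1.2]
opening: 0.0001
gripper_force: 0.7
```

>>> move_arm([
  [[0.001, 0, 0], 0],
])

```text
time: 17.27
position: [0.5487, 0.0643, 0.0318]
eef_rot: [0.0, 0.663, 0.749, -0.0]
contact_force: [-0.3, -1.7, 1.4]
opening: 0.0001
gripper_force: 0.7
```

>>> move_arm([
  [[0.001, 0, 0], 0],
])

```text
time: 17.4
position: [0.5486, 0.0653, 0.0318]
eef_rot: [0.0, 0.663, 0.749, -0.0]
contact_force: [1.6, -0.9, 0.2]
opening: 0.0
gripper_force: 0.7
```

>>> move_arm([
  [[0.001, 0, 0], 0],
])

```text
time: 17.52
position: [0.5486, 0.0655, 0.0318]
eef_rot: [0.0, 0.663, 0.748, -0.0]
contact_force: [0.3, -6.8, 0.8]
opening: -0.0006
gripper_force: 3.1
```

At the stop. Back off and lift clear.

>>> move_arm([
  [[-0.003, 0, 0], 0],
  [[-0.012, 0, 0], 0],
  [[-0.03, 0, 0], 0],
  [[-0.04, 0, -0.03], 0],
  [[-0.05, 0, -0.07], 0],
  [[-0.09, 0, -0.12], 0],
  [[-0.14, 0, -0.16], 0],
  [[-0.19, 0, -0.18], 0],
  [[-0.19, 0, -0.18], 0],
  [[-0.19, 0, -0.18], 0],
])

```text
time: 18.77
position: [0.571, -0.1229, 0.2114]
eef_rot: [-0.0, 0.664, 0.748, -0.0]
contact_force: [-1.0, 0.5, -0.9]
opening: 0.0002
gripper_force: 0.0
```

```bash
python3 -c "
from st import *
st(-.0015,.5517,.033)
import cv2
a,_=r.get_image('side');b,_=r.get_image('scene')
cv2.imwrite('pics/w4.png',cv2.hconcat([cv2.resize(a[130:270,200:355],(398,360)),cv2.resize(b[220:345,340:480],(400,360))]))"
```

```text
t 18.77 p [ 0.571  -0.1229  0.2114] F [-1.   0.5 -0.9] open 0.0002 along -0.1907 across 0.5521
shift [ 0.1891 -0.0004  0.1785] turn -0.0009 tilt 0.04
q [-0.48  0.25  0.73  1.69 -0.17  1.27  0.41]
```

View pics/w4.png

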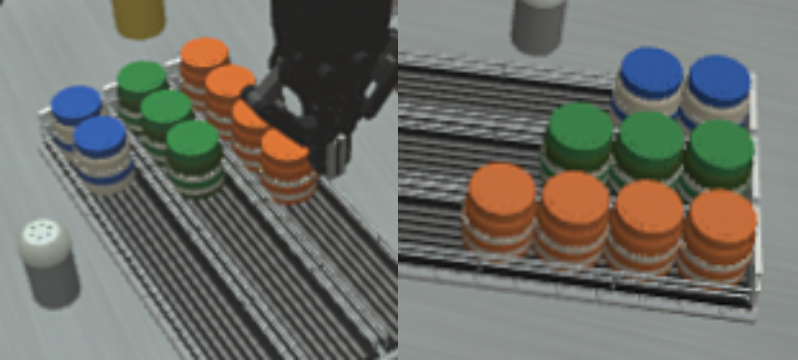

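All three front jars are at the stops (lids at (718,80), (720,145) and (722,215)), the rows are closed up and upright, and the fingers are clear.

```bash
python3 -c "
from cell import r
print(r.sign_off())"
```

```text
the job is handed in; nothing more can be done
None
```

I pushed the orange and green rows up to their front stops as closed, upright trains, left the blue row and the rest alone, and handed the job in with the fingers clear at about 19 s; no verdict came back.

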